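# Gauge a blind spacer and hold it hole-up for gluing

## Task

Lift the blue spacer up and off its post, find which end has the deep blind hole, and push that end onto the horizontal gauge pin until the pin reaches the bottom of the hole. Then draw it off the pin, turn the hole to face up, ready for glue, and finish holding it still in the gripper like that, at least 20 cm above the table and clear of the stand and the gauge. Leave the other things on the table where they are.

Things in the scene. Friction and masses are not known exactly. Their poses are not given: they have to be found in the camera images.
- spacer (a point): centre of the loose blue spacer, 90 mm long on x: middle block 30 mm long, 36 x 36 mm, gripped by its flat +y/-y sides; round barrels (34 mm dia, 30 mm long) at both ends. Both ends show a black 24 mm recess, but only the +x end is a deep blind hole: mouth x=+45, bottom x=+18 mm; the other is 4 mm deep. A 15 mm through hole along z hangs it level on the post, z up, pointing any way, free to spin. 0.12 kg
- post_top (a point): top of the fixed stand's upright steel post (10 mm dia), 128 mm above the table. The spacer rests on a brass collar (22 mm dia) whose top is 48 mm below this point; the post stands 12 mm out of the spacer's top. Base plate 90 x 90 mm, 12 mm high
- pin_tip (a point): round free tip of the fixed gauge's level brass pin (10 mm dia), 110 mm above the table. x points out along the pin, away from its stem and roughly away from the robot. An upright stem (12 mm dia, ending at the pin's height) stands 55 mm behind the tip, on a base 80 mm wide, 20 mm high, from 45 mm behind the stem to 25 mm ahead of it
- glue_pot: bystander, leave alone: glue pot with a brush stuck in its lid, white and amber, about 90 x 80 mm, 135 mm tall with the brush; origin at its underside
- nozzle: bystander, leave alone: blue bell-shaped nozzle cap standing on the table, 56 mm across, 120 mm tall; origin at its underside
- scissors: bystander, leave alone: scissors lying flat, about 200 mm long, 15 mm high; origin at its underside
- pencil: bystander, leave alone: yellow pencil lying flat, 170 mm long; origin at its underside
- spatula: bystander, leave alone: glue spreader (flat steel blade, wooden handle) lying flat, about 0.25 m long; origin at its underside
- tape: bystander, leave alone: cardboard-coloured roll ring lying flat, 100 mm across, 25 mm high; origin at its underside
- jar: bystander, leave alone: small glass jar with a steel lid, 60 mm across, 75 mm tall; origin at its underside
Mind the look-alikes: they are no part of the job. What is shaped like the part that bears spacer but orange is not meant. Leave any pink look-alike of the part that bears pin_tip alone.

How it is judged:
On the way, in this order (a step that is already met when the one before it is completed fails the run):
1. the spacer is gripped and lifted clear above its post (contact force between spacer_body and the fingers above 1 N and height (world z) of spacer above 0.152 m), for 0.1 s.
2. the gauge pin is in the deep hole, to within 5 mm of its bottom (contact force between spacer_body and the fingers above 1 N and x of pin_tip in the frame of spacer between 0.01 and 0.023 m and y of pin_tip in the frame of spacer between -0.012 and 0.012 m and z of pin_tip in the frame of spacer between -0.012 and 0.012 m), for 0.1 s.
At the end, for the whole second after the job is handed in: the spacer is held in the fingers with its deep hole facing up within 20 degrees, its centre at least 200 mm above the table, at rest (under 30 mm/s and 0.3 rad/s), touching neither gauge nor stand (contact force between spacer_body and the fingers above 1 N and angle between spacer's own x axis and vertical below 0.35 rad and height (world z) of spacer above 0.2 m and linear speed of spacer_body below 0.03 m/s and angular speed of spacer_body below 0.3 rad/s and contact force between spacer_body and gauge below 0.05 N and contact force between spacer_body and stand below 0.05 N); the arm keeps its last pose, push and grip.
It fails at once if a bystander is moved more than 40 mm (distance of any of glue_pot, nozzle, scissors, pencil, spatula, tape, jar from where it was at the start of the episode above 0.04 m).
It also fails if it takes over 54 s, if anything falls off the work surface, if the arm or the gripper's body presses on something with over 40 N, if the wrist force passes 120 N, or if a joint passes its speed limit or range.

## Robot

A 6-joint arm with a two-finger parallel gripper is mounted at the origin on the work surface. World frame = base frame: x ahead of the robot, y to its left, z up, the work surface at z = 0. Lengths are in m, angles in rad, forces in N, time in s.
With the tool pointing down it reaches from about 0.35 to 0.975 m from the base axis. Payload 4.9 kg.
Tool frame: the origin (TCP) lies midway between the tips of the shut fingers; the grasp point (between the pads) lies 19 mm behind it; z points along the fingers, y is the line along which they close (so a half turn about z gives the same grasp; the last joint's range is limited). The gripper opens to 85 mm and grips with 20 to 120 N. Pads are 22 mm wide; open, the fingers measure 114 mm over their backs; the gripper's body (76 mm by 85 mm) begins 54 mm behind the grasp point. The pads swing forward as they close: fully open they stand 13 mm farther back than shut.
Start: joints at [-1.371, 0.053, 1.613, -0, 1.476, -0.119], TCP at [0.196, -0.593, 0.231] pointing down, gripper open.
Joint ranges: [-3.01, 3.01], [-1.01, 2.22], [0.06, 2.58], [-1.02, 4.17], [0.09, 2.62], [-3.14, 3.14]. Speed limits (rad/s): [2.57, 2.57, 3.14, 3.14, 3.14, 3.14].

## Interface

Orientations are given as a 3x3 rotation matrix whose columns are the frame's x, y, z axes.
In Python, from workcell import env, viewer, models gives the robot as it stands.
- The arm moves only by the tool jog_arm, never from a script. Its argument "targets" is a list of rows, each a list of 6 numbers: the shift along the tool's x, y, z in mm, then the turn, a rotation vector about the tool's x, y, z in rad. A call has 1 to 10 rows; each row shifts and turns the commanded pose from where the row before left it, along the tool's axes as they then stand; what a row does not reach is not made up. A row lasts 1/12 s, in which the tool goes at most 41.7 mm and 7.16 degrees, less where a joint would pass 70% of its speed; a pose out of reach is approached as far as the arm can. A call with a gripper value outside its range is refused whole. "fingers" is the closure, from -1 (fully open) to 1 (shut), so that 0 is half open, set as the call begins (left out, the last holds). The fingers move at their own pace and stop on an object; "squeeze" is the grip in N (left out, the last holds). Time passes only in rows, so rows that do not move let the fingers close. It gives the time, the measured TCP pose, the force, the opening and the grip force at its end, in the units of the state.
- env.sense(): the state, without advancing time (a new reading comes with each control period).
- viewer.get_image(name): name is "side" or "top"; returns (picture, depth): 420x560x3 uint8, blue, green, red; 420x560 float32, m along the optical axis (not along the pixel's ray), 0 where there is no reading.
- viewer.camera_model(name): a dict with "K" (3x3 intrinsics, pixels), "R" (3x3) and "t" (3): a world point X has camera coordinates R X + t. Camera axes: x right, y down, z forward; pixel columns grow to the right and rows downward; lengths in m; the calibration is good to about 2 mm. A picture is of the moment at which its call begins. camera_model takes no time and is no camera call.
- env.finish_job(): hands the job in; it is judged then, once.
Trained networks look in the newest picture that a camera, given by its name, has taken for a name from the list of things; names that differ only in an ending like _2 or _b are one class to them, and where a whole thing is asked for, a point or a joint stands for the part that bears it (a point fixed in the world has none). Each returns a list of dicts, best first, with "confidence" (0 to 1); they miss things now and then, are a little off and sometimes report something else, mostly with a low value. They report only what shows in the picture. A call takes as long as a camera call. They do not tell look-alikes from the thing itself.
- models.masks_of(camera, label): "mask" (420x560 bool, what is visible of it) and "location" ([column, row] in pixels, amid what is visible of it).
The state is a dict: "time_s": time; "q": joint angles; "joint_velocities": joint speeds; "joint_efforts": joint torques, N m; "tool_pos": TCP position; "ee_rot": TCP orientation; "force": force on the tool from outside, world axes, zero at the start; "torque": the same for the moment, N m; "grip_width": finger opening in m; "finger_force": force on a finger pad.
Only numpy, scipy, OpenCV 4.12 (cv2) and the standard library are available. Lean on these libraries where they do the work, as an engineer would, in place of code of your own. Each camera call takes 0.05 s, during which the arm holds its last target. There are 200 camera calls.

## Working session

There is one attempt and no reset: what is moved stays moved. The work goes in short steps, Python scripts to look and compute and a tool call to move; the robot and the scene stay as the last step left them, time stands still between calls to the robot, and variables do not carry over. Pictures are saved under pics/ and viewed, at most 10 in all, crops included, and the job is handed in when it is done.

Besides the shell and the picture viewer there is one more tool, called after "Call:" as name([rows], argument=value, ...), one row to a line, values as JSON. jog_arm: Moves the arm, as the interface text tells. Its arguments: {"type":"object","properties":{"targets":{"type":"array"},"fingers":{"type":"number"},"squeeze":{"type":"number"}},"required":["targets"]}

```bash
mkdir -p pics
cat > h.py <<'E'
import numpy as np, cv2
from workcell import env, viewer, models
def cloud(name,d):
    c=viewer.camera_model(name);K,R,t=[np.array(c[k]) for k in("K","R","t")]
    v,u=np.mgrid[0:d.shape[0],0:d.shape[1]]
    p=np.stack([(u-K[0,2])*d/K[0,0],(v-K[1,2])*d/K[1,1],d],-1)
    return (p-t.ravel())@R
E
python3 - <<'E'
from h import *
for n in("side","top"):
    im,d=viewer.get_image(n);cv2.imwrite(f"pics/{n}0.png",im);P=cloud(n,d);np.save(n+"P.npy",P);cv2.imwrite(n+".png",im)
    c=viewer.camera_model(n);print(n,-np.array(c["R"]).T@np.array(c["t"]).ravel())
    for l in("spacer","post_top","pin_tip"):
        for r in models.masks_of(n,l)[:3]:
            m=r["mask"]&(d>0);q=P[m];print(l,round(r["confidence"],2),np.round(r["location"]),m.sum(),np.median(q,0).round(3),np.percentile(q,2,0).round(3),np.percentile(q,98,0).round(3),im[m].mean(0).round())
E
```

```text
side [0.29985487 0.80740784 0.82295719]
spacer 0.77 [273. 242.] 462 [0.565 0.146 0.112] [0.528 0.112 0.086] [0.612 0.165 0.118] [137.  73.  33.]
spacer 0.72 [258. 308.] 621 [0.547 0.273 0.031] [0.514 0.234 0.001] [0.584 0.306 0.039] [  5.  99. 196.]
spacer 0.55 [279. 229.] 398 [0.586 0.    0.03 ] [ 0.546 -0.034  0.001] [0.629 0.017 0.039] [  9.  97. 191.]
post_top 0.7 [269. 271.] 897 [0.567 0.141 0.012] [0.524 0.095 0.002] [0.618 0.182 0.081] [69. 70. 76.]
pin_tip 0.93 [258. 204.] 531 [ 0.686 -0.131  0.022] [ 0.644 -0.17   0.003] [ 0.726 -0.092  0.116] [128. 111. 194.]
pin_tip 0.57 [328. 193.] 513 [ 0.489 -0.233  0.021] [ 0.447 -0.39   0.003] [ 0.554 -0.192  0.116] [105. 113. 119.]
top [ 0.46650797 -0.01641069  1.16941531]
spacer 0.67 [267. 149.] 911 [0.763 0.018 0.065] [ 0.723 -0.028  0.002] [0.807 0.065 0.122] [143. 153. 156.]
spacer 0.66 [274. 207.] 328 [ 0.59  -0.009  0.034] [ 0.548 -0.029  0.014] [0.63  0.012 0.04 ] [ 36. 101. 175.]
spacer 0.56 [223. 216.] 456 [0.57  0.131 0.113] [0.53  0.105 0.011] [0.609 0.163 0.119] [128.  71.  38.]
post_top 0.81 [236. 221.] 450 [0.565 0.112 0.012] [0.525 0.086 0.008] [0.614 0.172 0.017] [71. 70. 72.]
pin_tip 0.96 [319. 177.] 700 [ 0.683 -0.137  0.022] [ 0.644 -0.175  0.014] [ 0.728 -0.099  0.117] [135. 121. 174.]
pin_tip 0.77 [354. 246.] 724 [ 0.485 -0.235  0.021] [ 0.447 -0.276  0.013] [ 0.531 -0.197  0.117] [112. 118. 119.]
```

Run:
```python
from h import *
a=cv2.imread("top.png");b=cv2.imread("side.png")
A=cv2.resize(a[130:290,170:410],None,fx=3,fy=3,interpolation=2);B=cv2.resize(b[150:340,180:400],None,fx=3.6,fy=3.1,interpolation=2)
cv2.imwrite("pics/a.png",A);cv2.imwrite("pics/b.png",B)
for n in("top","side"):
    P=np.load(n+"P.npy");im=cv2.imread(n+".png").astype(int)
    blue=(im[...,0]>im[...,2]+40)&(im[...,0]>60)
    m=blue&(P[...,2]>.08)&(P[...,2]<.125)&(abs(P[...,0]-.57)<.08)&(abs(P[...,1]-.14)<.07)
    q=P[m&(P[...,2]>.105)][:,:2];r=cv2.minAreaRect((q*1000).astype(np.float32));print(n,len(q),r,q.mean(0))
    w,v=np.linalg.eigh(np.cov(q.T));print(np.degrees(np.arctan2(v[1,1],v[0,1])),np.sqrt(w*12))
    # post top
    m=(P[...,2]>.121)&(P[...,2]<.135)&(abs(P[...,0]-.57)<.05)&(abs(P[...,1]-.14)<.05);print("post",P[m].round(4)[:12])
    m=(P[...,2]>.100)&(P[...,2]<.12)&(abs(P[...,0]-.5)<.1)&(abs(P[...,1]+.24)<.08);q=P[m]
    if len(q)>3:
        w,v=np.linalg.eigh(np.cov(q[:,:2].T));print("pin",len(q),q.mean(0),np.degrees(np.arctan2(v[1,1],v[0,1])),q.min(0),q.max(0)); s=(q[:,:2]-q[:,:2].mean(0))@v;print(s.min(0),s.max(0)); print(q[np.argsort(s[:,1])][[0,1,2,-3,-2,-1]].round(4))
```

```text
top 370 ((569.2734375, 133.03363037109375), (36.70988845825195, 89.31462097167969), 63.57204818725586) [0.56842697 0.1322407 ]
152.66947008816157 [0.03406228 0.08899656]
post [[0.5717 0.1368 0.1292]
 [0.5716 0.1339 0.1308]
 [0.572  0.1317 0.1272]
 [0.5723 0.1295 0.1241]
 [0.5694 0.1372 0.1256]
 [0.5694 0.1345 0.1259]
 [0.5692 0.1314 0.1289]
 [0.5693 0.1289 0.1276]
 [0.5667 0.1344 0.1267]
 [0.5665 0.1314 0.1283]
 [0.5664 0.1285 0.1301]
 [0.5646 0.1243 0.1218]]
pin 89 [ 0.51480746 -0.24254215  0.11416109] 168.1946018656455 [ 0.48846719 -0.25265406  0.10383365] [ 0.54488879 -0.23270948  0.11867058]
[-0.00496294 -0.03048609] [0.00598282 0.0273728 ]
[[ 0.5445 -0.2496  0.1149]
 [ 0.5446 -0.2476  0.1121]
 [ 0.5449 -0.2457  0.1085]
 [ 0.4885 -0.2379  0.1169]
 [ 0.4885 -0.2355  0.1159]
 [ 0.4886 -0.2342  0.1092]]
side 306 ((569.2271118164062, 134.8179168701172), (37.65892028808594, 89.59554290771484), 63.262046813964844) [0.56864204 0.13974242]
154.42301232911885 [0.03350835 0.0865972 ]
post [[0.573  0.1327 0.1283]
 [0.5705 0.132  0.1285]
 [0.568  0.1314 0.1286]
 [0.5754 0.1338 0.125 ]
 [0.5719 0.1356 0.1277]
 [0.5689 0.1362 0.1292]
 [0.5669 0.1342 0.128 ]
 [0.5752 0.1347 0.1223]
 [0.5714 0.1371 0.1257]
 [0.5687 0.1369 0.1263]
 [0.5669 0.1345 0.1246]
 [0.5701 0.1407 0.1258]]
pin 60 [ 0.51318508 -0.23902067  0.11198258] 169.0050367604498 [ 0.48881102 -0.24815449  0.10082084] [ 0.54600444 -0.23048139  0.11856379]
[-0.00433863 -0.03306661] [0.00891381 0.02509653]
[[ 0.546  -0.2435  0.1131]
 [ 0.5432 -0.247   0.1076]
 [ 0.5426 -0.2422  0.1186]
 [ 0.4899 -0.2339  0.1117]
 [ 0.4895 -0.2333  0.1082]
 [ 0.4888 -0.2329  0.1008]]
```

View pics/a.png

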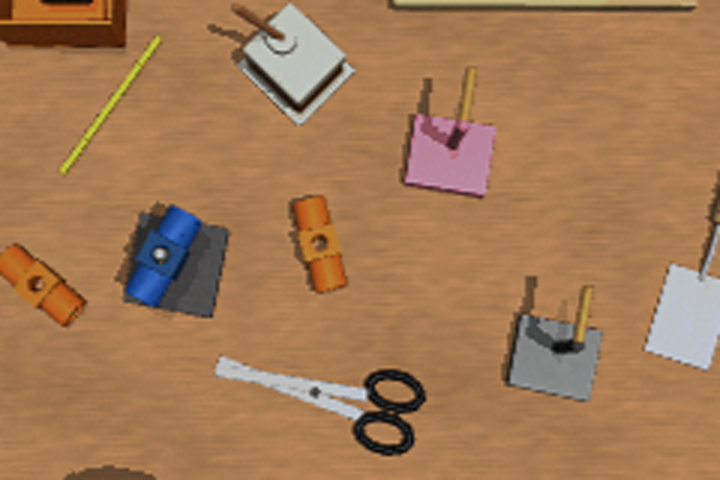

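View pics/b.png

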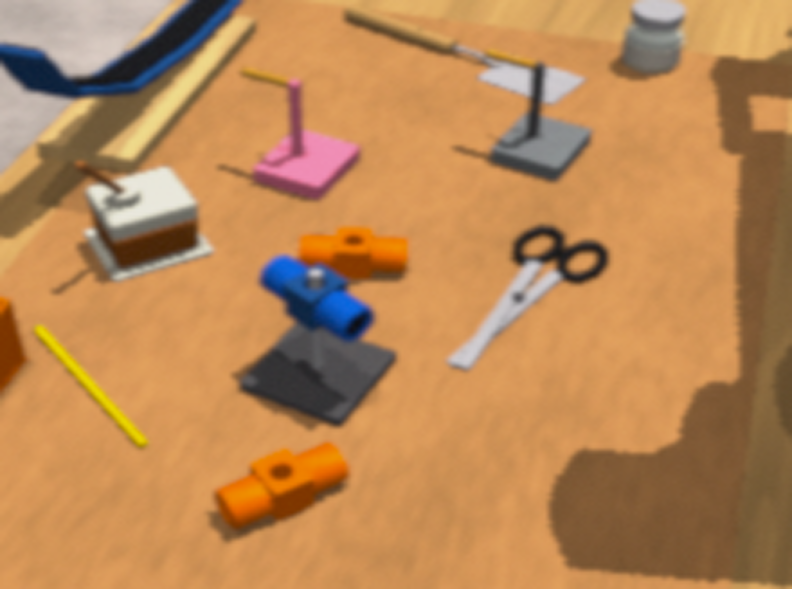

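View pics/top0.png

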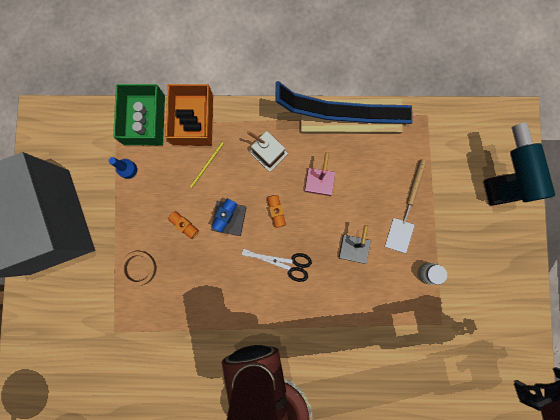

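Top view shows the blue spacer on its post (crop 160,255), the grey gauge (crop 575,345), a pink look-alike gauge and orange spacer look-alikes. The side view shows one dark recess facing it at (355,318), so I'll check how deep that one is.

Run:
```python
from h import *
s=env.sense();print(s["time_s"],np.round(s["ee_rot"],3),s["q"],s["force"],s["grip_width"])
c=np.array([.5693,.1335,.098]);a=np.radians(153.5);X=np.array([np.cos(a),np.sin(a),0]);Y=np.array([-np.sin(a),np.cos(a),0])
P=np.load("sideP.npy");im=cv2.imread("side.png")
r=P-c;x=r@X*1000;y=r@Y*1000;z=r[...,2]*1000
m=(x>15)&(x<52)&(abs(y)<22)&(abs(z)<20)
v,u=np.where(m)
for i in range(v.min(),v.max()+1):
    print(i,' '.join(f"{u_}:{x[i,u_]:.0f},{z[i,u_]:.0f},{im[i,u_].max()}" for u_ in u[v==i]))
```

```text
0.4 [[ 0.95   0.313 -0.   ]
 [ 0.313 -0.95   0.   ]
 [ 0.    -0.    -1.   ]] [-1.37100745e+00  5.27650545e-02  1.61308550e+00  2.06228833e-05
  1.47601367e+00 -1.19025255e-01] [ 0.72446074 -0.11704363  0.22879187] 0.08539378112761069
241 275:15,20,113
242 275:15,16,90
243 
244 273:17,16,197 274:19,16,196 275:19,14,185
245 271:15,15,187 272:18,17,211 273:20,17,219 274:22,17,218 275:22,15,213 276:26,17,199 277:23,11,172
246 269:15,17,146 270:18,17,179 271:19,16,204 272:21,16,216 273:25,19,220 274:26,19,221 275:28,18,220 276:27,16,216 277:28,15,204 278:30,14,182
247 269:16,15,160 270:20,16,189 271:21,15,205 272:23,16,212 273:26,17,218 274:26,15,220 275:29,17,222 276:32,18,220 277:34,19,218 278:34,17,209 279:34,14,190 280:33,10,160
248 268:15,12,134 269:18,13,166 270:21,15,185 271:23,15,197 272:26,17,205 273:29,18,213 274:29,16,217 275:31,16,220 276:35,19,221 277:37,19,222 278:36,15,219 279:39,17,210 280:39,15,191 281:39,12,161
249 267:15,10,103 268:18,12,138 269:20,13,160 270:22,13,175 271:25,14,187 272:26,13,196 273:29,15,205 274:31,16,212 275:34,17,218 276:37,18,220 277:37,15,221 278:
[... 1096 characters left out ...]
5 278:41,0,32 279:40,-3,23 280:41,-4,53 281:42,-5,86 282:43,-6,101
255 269:22,-6,79 270:28,-1,91 271:32,3,102 272:35,4,114 273:38,7,126 274:39,5,136 275:45,12,128 276:40,1,92 277:41,-0,48 278:40,-4,28 279:41,-5,42 280:40,-9,75 281:41,-10,100 282:45,-8,113
256 271:30,-4,92 272:34,-0,101 273:39,4,109 274:41,4,117 275:44,5,104 276:39,-4,69 277:40,-4,35 278:40,-8,38 279:39,-11,67 280:42,-11,97 281:44,-10,107
257 272:36,-2,92 273:39,1,99 274:42,2,106 275:43,1,97 276:40,-6,72 277:42,-6,53 278:40,-12,65 279:42,-11,92 280:45,-9,110
258 273:38,-5,92 274:42,-2,97 275:43,-2,96 276:43,-6,90 277:41,-11,85 278:42,-12,91 279:42,-15,101
259 274:38,-11,91 275:44,-5,96 276:43,-9,99 277:45,-9,100 278:43,-14,97
```

The visible recess has a flat floor at x≈41 mm, 4 mm deep, so it is the shallow end. The deep hole points along yaw ≈ -26.5°. Next I move over the spacer.

Call:
jog_arm([
  [29,-28.7,0,0,0,0],
  [29,-28.7,0,0,0,0],
  [29,-28.7,0,0,0,0],
  [29,-28.7,0,0,0,0],
  [29,-28.7,0,0,0,0],
  [29,-28.7,0,0,0,0],
  [29,-28.7,0,0,0,0],
  [29,-28.7,0,0,0,0],
  [29,-28.7,0,0,0,0],
  [29,-28.7,0,0,0,0],
], fingers=-1, squeeze=60)

```text
time_s: 1.23
tool_pos: [0.3818, -0.2283, 0.2316]
ee_rot: [[0.95, 0.313, 0.001], [0.313, -0.95, -0.001], [0.001, 0.001, -1.0]]
force: [0.2, 0.4, 1.2]
grip_width: 0.0857
finger_force: 0.0
```

Call:
jog_arm([
  [29,-28.7,0,0,0,0],
  [29,-28.7,0,0,0,0],
  [29,-28.7,0,0,0,0],
  [29,-28.7,0,0,0,0],
  [29,-28.7,0,0,0,0],
  [29,-28.7,0,0,0,0],
  [29,-28.7,0,0,0,0],
  [29,-28.7,0,0,0,0],
  [29,-28.7,0,0,0,0],
  [29,-28.7,0,0,0,0],
])

```text
time_s: 2.07
tool_pos: [0.5674, 0.1355, 0.2315]
ee_rot: [[0.949, 0.314, 0.001], [0.314, -0.949, -0.0], [0.001, 0.0, -1.0]]
force: [1.3, -0.5, 1.0]
grip_width: 0.0856
finger_force: 0.0
```

Call:
jog_arm([
  [0,0,0,0,0,-0.12],
  [0,0,0,0,0,-0.12],
  [0,0,0,0,0,-0.12],
  [0,0,0,0,0,-0.12],
  [0,0,0,0,0,-0.12],
  [0,0,0,0,0,-0.12],
  [0,0,0,0,0,-0.12],
  [0,0,0,0,0,-0.12],
  [0,0,0,0,0,-0.12],
  [0,0,0,0,0,-0.12],
])

```text
time_s: 2.9
tool_pos: [0.5668, 0.1334, 0.2314]
ee_rot: [[0.046, 0.999, 0.0], [0.999, -0.046, 0.0], [0.0, 0.0, -1.0]]
force: [0.3, 0.8, -0.6]
grip_width: 0.0856
finger_force: 0.0
```

Call:
jog_arm([
  [0,0,0,0,0,-0.12],
  [0,0,0,0,0,-0.12],
  [0,0,0,0,0,-0.12],
  [0,0,0,0,0,-0.12],
  [0,0,0,0,0,-0.12],
  [0,0,0,0,0,-0.12],
  [0,0,0,0,0,-0.12],
  [0,0,0,0,0,-0.12],
  [0,0,0,0,0,-0.12],
  [0,0,0,0,0,-0.08],
])

```text
time_s: 3.73
tool_pos: [0.5668, 0.1334, 0.2314]
ee_rot: [[-0.897, 0.442, 0.0], [0.442, 0.897, -0.0], [-0.0, 0.0, -1.0]]
force: [0.1, -0.0, 0.0]
grip_width: 0.0853
finger_force: 0.0
```

```bash
cat >> h.py <<'E'
from scipy.spatial.transform import Rotation as Ro
def delta(goal,R=None):
    s=env.sense();T=np.array(s["ee_rot"]);print("t",s["time_s"],"tcp",np.round(s["tool_pos"],4),"q",np.round(s["q"],2),"w",round(s["grip_width"],4),"ff",s["finger_force"],"F",np.round(s["force"],1))
    print("tool xyz yaw",np.round(T,3).tolist(),"shift mm",(T.T@(np.array(goal)-s["tool_pos"])*1000).round(1),"turn",None if R is None else Ro.from_matrix(T.T@R).as_rotvec().round(3))
def down(th):
    c,s=np.cos(np.radians(th)),np.sin(np.radians(th));return np.array([[c,s,0],[s,-c,0],[0,0,-1]])
E
python3 -c "
from h import *
delta([.5695,.1337,.079],down(153.5))"
```

```text
t 3.7333 tcp [0.5668 0.1334 0.2314] q [ 0.1  -0.05  1.71 -0.    1.48 -1.01] w 0.0853 ff 0.0 F [ 0.1 -0.   0. ]
tool xyz yaw [[-0.897, 0.442, 0.0], [0.442, 0.897, -0.0], [-0.0, 0.0, -1.0]] shift mm [ -2.3   1.5 152.4] turn [0.    0.    0.005]
```

Call:
jog_arm([
  [-2.3,1.5,0,0,0,0.005],
  [0,0,35,0,0,0],
  [0,0,35,0,0,0],
  [0,0,30,0,0,0],
  [0,0,25,0,0,0],
  [0,0,17,0,0,0],
  [0,0,10,0,0,0],
  [0,0,0,0,0,0],
])

```text
time_s: 4.4
tool_pos: [0.5677, 0.1335, 0.0765]
ee_rot: [[-0.892, 0.452, -0.005], [0.452, 0.892, -0.001], [0.004, -0.003, -1.0]]
force: [-0.6, -0.9, -0.1]
grip_width: 0.0851
finger_force: 0.0
```

Call:
jog_arm([
  [0,0,0,0,0,0],
  [0,0,0,0,0,0],
  [0,0,0,0,0,0],
  [0,0,0,0,0,0],
  [0,0,0,0,0,0],
  [0,0,0,0,0,0],
  [0,0,0,0,0,0],
  [0,0,0,0,0,0],
  [0,0,0,0,0,0],
  [0,0,0,0,0,0],
], fingers=1, squeeze=60)

```text
time_s: 5.23
tool_pos: [0.5708, 0.1338, 0.0812]
ee_rot: [[-0.893, 0.451, 0.003], [0.451, 0.893, 0.0], [-0.003, 0.002, -1.0]]
force: [-0.3, -0.7, 5.0]
grip_width: 0.0353
finger_force: 59.9
```

Call:
jog_arm([
  [0,0,-8,0,0,0],
  [0,0,-12,0,0,0],
  [0,0,-15,0,0,0],
  [0,0,-15,0,0,0],
  [0,0,-15,0,0,0],
  [0,0,-20,0,0,0],
  [0,0,-20,0,0,0],
  [0,0,-20,0,0,0],
  [0,0,-20,0,0,0],
  [0,0,0,0,0,0],
])

```text
time_s: 6.07
tool_pos: [0.5718, 0.134, 0.2303]
ee_rot: [[-0.893, 0.451, 0.009], [0.451, 0.893, 0.001], [-0.007, 0.005, -1.0]]
force: [0.9, 1.0, 1.6]
grip_width: 0.0353
finger_force: 59.6
```

Run:
```python
from h import *
s=env.sense();T=np.array(s["ee_rot"]);c=np.array(s["tool_pos"])-.019*T[:,2]
im,d=viewer.get_image("side");P=cloud("side",d);delta([.5,0,.2])
B=cv2.resize(im[160:320,170:370],None,fx=4,fy=3.7,interpolation=2);cv2.imwrite("pics/c.png",B)
X=-T[:,0];Y=-T[:,1];r=P-c;x=r@X*1000;y=r@Y*1000;z=r[...,2]*1000
i=im.astype(int);blue=(i[...,0]>i[...,2]+40)&(i[...,0]>60)
m=blue&(abs(x)<70)&(abs(y)<30)&(abs(z)<40)
print(m.sum(),[np.percentile(a[m],[1,10,50,90,99]).round(0) for a in(x,y,z)])
```

```text
t 6.1167 tcp [0.5709 0.1339 0.2277] q [ 0.1  -0.04  1.71  0.    1.46 -1.  ] w 0.0352 ff 59.60595285985619 F [ 0.5  0.1 -0.6]
tool xyz yaw [[-0.893, 0.451, 0.006], [0.451, 0.893, 0.001], [-0.005, 0.003, -1.0]] shift mm [   3.  -151.5   27.2] turn None
283 [array([-46., -43., -22.,   3.,  11.]), array([-19., -17.,  -7.,   9.,  14.]), array([-14.,  -4.,  11.,  17.,  18.])]
```

View pics/c.png

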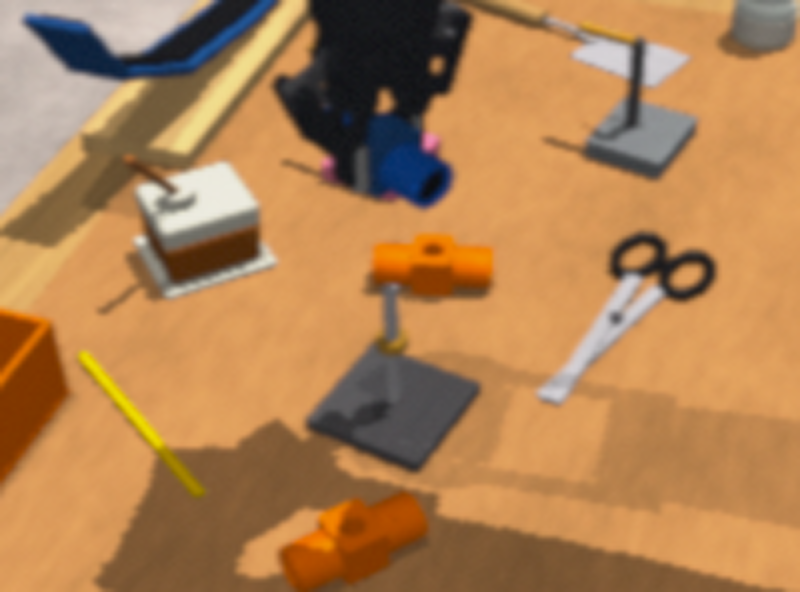

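The spacer is held level and clear of the post. Next I move it out in front of the gauge pin and turn it.

Call:
jog_arm([
  [-21.7,-33.5,0,0,0,0],
  [-21.7,-33.5,0,0,0,0],
  [-21.7,-33.5,0,0,0,0],
  [-21.7,-33.5,0,0,0,0],
  [-21.7,-33.5,0,0,0,0],
  [-21.7,-33.5,0,0,0,0],
  [-21.7,-33.5,0,0,0,0],
  [-21.7,-33.5,0,0,0,0],
  [-21.7,-33.5,0,0,0,0],
  [-21.7,-33.5,0,0,0,0],
])

```text
time_s: 6.95
tool_pos: [0.611, -0.2646, 0.2219]
ee_rot: [[-0.892, 0.451, -0.003], [0.451, 0.892, 0.002], [0.003, 0.0, -1.0]]
force: [0.5, 0.5, -1.3]
grip_width: 0.0354
finger_force: 60.0
```

Call:
jog_arm([
  [0,0,0,0,0,0.12],
  [0,0,0,0,0,0.12],
  [0,0,0,0,0,0.12],
  [0,0,0,0,0,0.12],
  [0,0,0,0,0,0.12],
  [0,0,0,0,0,0.12],
  [0,0,0,0,0,0.12],
  [0,0,0,0,0,0.12],
  [0,0,0,0,0,0.12],
  [0,0,0,0,0,0.12],
])

```text
time_s: 7.78
tool_pos: [0.6111, -0.2626, 0.2217]
ee_rot: [[0.103, 0.995, -0.003], [0.995, -0.103, 0.002], [0.002, -0.003, -1.0]]
force: [-0.1, 0.2, -0.2]
grip_width: 0.0353
finger_force: 60.0
```

Call:
jog_arm([
  [0,0,0,0,0,0.12],
  [0,0,0,0,0,0.12],
  [0,0,0,0,0,0.12],
  [0,0,0,0,0,0.12],
  [0,0,0,0,0,0.12],
  [0,0,0,0,0,0.12],
  [0,0,0,0,0,0.12],
  [0,0,0,0,0,0.12],
  [0,0,0,0,0,0.12],
  [0,0,0,0,0,0.12],
])

```text
time_s: 8.62
tool_pos: [0.6111, -0.2626, 0.2218]
ee_rot: [[0.964, 0.265, -0.003], [0.265, -0.964, 0.002], [-0.003, -0.003, -1.0]]
force: [0.2, 0.0, 0.2]
grip_width: 0.0352
finger_force: 60.0
```

Call:
jog_arm([
  [0,0,0,0,0,0.12],
  [0,0,0,0,0,0.12],
  [0,0,0,0,0,0.12],
  [0,0,0,0,0,0.12],
  [0,0,0,0,0,0],
  [0,0,0,0,0,0],
])

```text
time_s: 9.12
tool_pos: [0.6114, -0.2628, 0.2224]
ee_rot: [[0.979, -0.202, -0.002], [-0.202, -0.979, 0.001], [-0.003, -0.001, -1.0]]
force: [-0.3, -0.6, -1.4]
grip_width: 0.0355
finger_force: 60.0
```

```bash
cat > look.py <<'E'
from h import *
import sys
delta([.614,-.2628,.093],down(-11.8))
s=env.sense();T=np.array(s["ee_rot"]);c=np.array(s["tool_pos"])-.017*T[:,2]
im,d=viewer.get_image("side");P=cloud("side",d);im2,d2=viewer.get_image("top");P2=cloud("top",d2)
np.savez("last.npz",im=im,P=P,im2=im2,P2=P2)
K=viewer.camera_model("side");p=np.array(K["R"])@c+np.array(K["t"]).ravel();u,v=(np.array(K["K"])@p/p[2])[:2].round().astype(int);print("px",u,v)
B=cv2.resize(im[max(v-55,0):v+65,max(u-60,0):u+90],None,fx=5,fy=5,interpolation=2);cv2.imwrite(sys.argv[1],B)
X=-T[:,0];Y=-T[:,1];r=P-c;x=r@X*1000;y=r@Y*1000;z=r[...,2]*1000
m=(x>18)&(x<52)&(abs(y)<22)&(abs(z)<20)
vv,uu=np.where(m)
for i in range(vv.min(),vv.max()+1):print(i,' '.join(f"{a}:{x[i,a]:.0f},{z[i,a]:.0f},{im[i,a].max()}" for a in uu[vv==i]))
E
python3 look.py pics/d.png
```

```text
t 9.1167 tcp [ 0.6114 -0.2628  0.2224] q [-0.52  0.15  1.52  0.    1.47  1.26] w 0.0355 ff 59.99961180612445 F [-0.3 -0.6 -1.4]
tool xyz yaw [[0.979, -0.202, -0.002], [-0.202, -0.979, 0.001], [-0.003, -0.001, -1.0]] shift mm [  2.9  -0.4 129.4] turn [-0.001  0.003  0.003]
px 298 127
123 303:19,17,162 304:22,18,157 305:24,16,144 306:25,15,129
124 302:19,16,165 303:22,17,172 304:24,17,173 305:25,15,170 306:29,16,167 307:33,18,162 308:36,18,153 309:37,16,130
125 302:19,13,156 303:23,15,164 304:27,16,168 305:29,16,172 306:31,15,173 307:35,17,174 308:39,18,169 309:39,15,141 310:39,11,103
126 301:19,13,122 302:24,15,141 303:24,13,152 304:26,12,157 305:33,16,164 306:34,15,166 307:38,16,167 308:40,16,156 309:36,7,127 310:40,9,93 311:41,7,70
127 301:19,10,117 302:24,12,131 303:25,11,139 304:30,13,146 305:31,11,150 306:36,13,154 307:37,12,152 308:40,12,133 309:32,-0,106 310:36,2,88 311:39,2,71
128 301:19,6,112 302:24,8,119 303:28,10,125 304:30,10,131 305:34,11,135 306:34,8,139 307:39,11,136 308:31,-3,117 309:35,-1,100 310:37,-1,91 311:40,-1,72
129 301:20,4,102 302:23,4,106 303:28,6,110 304:31,7,114 305:33,7,121 306:39,10,123 307:41,9,120 308:31,-5,109 309:35,-5,104 310:39,-3,98
130 301:21,2,95 302:25,3,98 303:29,4,99 304:31,4,102 305:37,7,106 306:38,5,107 307:40,4,106 308:33,-7,106 309:36,-7,106 310:40,-5,102
131 300:19,-2,81 301:19,-5,88 302:24,-2,90 303:28,-1,92 304:33,2,94 305:34,0,97 306:39,3,99 307:41,2,101 308:34,-10,105 309:39,-7,110 310:42,-6,100
132 301:21,-6,79 302:24,-6,82 303:29,-3,84 304:32,-3,88 305:36,-1,90 306:39,-0,92 307:39,-4,97 308:36,-10,109 309:39,-11,118
133 301:18,-12,62 302:23,-10,65 303:27,-9,71 304:31,-7,76 305:36,-5,80 306:38,-6,84 307:41,-5,94 308:40,-9,107 309:40,-13,105
134 305:33,-12,55 306:38,-9,64 307:38,-12,75 308:39,-14,84
```

View pics/d.png

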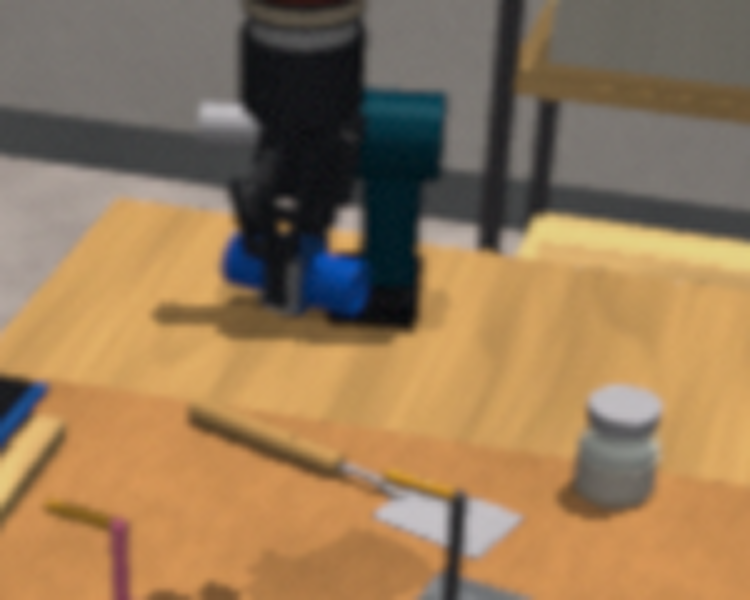

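The hole facing the pin shows points at least 10 mm deep, so this is the deep end. Next I go down to pin height.

Call:
jog_arm([
  [3,-0.4,30,-0.001,0.003,0.003],
  [0,0,35,0,0,0],
  [0,0,30,0,0,0],
  [0,0,20,0,0,0],
  [0,0,10,0,0,0],
  [0,0,4,0,0,0],
  [0,0,0,0,0,0],
  [0,0,0,0,0,0],
])

```text
time_s: 9.88
tool_pos: [0.6164, -0.2641, 0.0971]
ee_rot: [[0.978, -0.207, 0.005], [-0.207, -0.978, -0.003], [0.006, 0.002, -1.0]]
force: [0.1, 0.1, -0.3]
grip_width: 0.0353
finger_force: 60.0
```

Run:
```python
from h import *
delta([.614,-.2628,.093],down(-11.8))
s=env.sense();T=np.array(s["ee_rot"]);c=np.array(s["tool_pos"])-.017*T[:,2]
X=-T[:,0];Y=-T[:,1];Z=-T[:,2]
for n in("side","top"):
    im,d=viewer.get_image(n);P=cloud(n,d);K=viewer.camera_model(n)
    r=P-c;x=r@X*1000;y=r@Y*1000;z=r@Z*1000
    i=im.astype(int);blue=(i[...,0]>i[...,2]+40)&(i[...,0]>60)
    m=blue&(abs(x)<60)&(abs(y)<30)&(abs(z)<30)
    print(n,"spacer",m.sum(),[np.percentile(a[m],[1,5,50,95,99]).round(0) for a in(x,y,z)])
    for lo in(15,24): 
        e=m&(x>lo+4)&(x<lo+18);print("  barrel",e.sum(),np.percentile(y[e],[3,97]).round(1),np.percentile(z[e],[3,97]).round(1))
    yel=(i[...,2]>i[...,0]+50)&(z>-12)&(z<12)&(x>50)&(x<130)&(abs(y)<25)
    yel=yel|((z>-5)&(z<12)&(x>50)&(x<115)&(abs(y)<25))
    q=np.stack([x,y,z],-1)[yel];q=q[np.argsort(q[:,0])]
    print("pin",len(q),q[:4].round(0).tolist());
    if len(q)>5:
        for a,b in((60,80),(80,100),(100,120)):
            k=q[(q[:,0]>a)&(q[:,0]<b)]
            if len(k):print("  ",a,k.mean(0).round(1),np.percentile(k,[3,97],0).round(1).tolist())
    p=np.array(K["R"])@(c+X*.03)+np.array(K["t"]).ravel();u,v=(np.array(K["K"])@p/p[2])[:2].round().astype(int)
    cv2.imwrite(f"pics/e_{n}.png",cv2.resize(im[v-35:v+35,u-50:u+50],None,fx=6,fy=6,interpolation=2))
cv2.imwrite("pics/e.png",cv2.resize(np.hstack([cv2.imread("pics/e_side.png"),cv2.imread("pics/e_top.png")]),(800,300)))
```

```text
t 9.8833 tcp [ 0.6164 -0.2641  0.0971] q [-0.52  0.26  1.61 -0.    1.26  1.26] w 0.0353 ff 59.98844406567514 F [ 0.1  0.1 -0.3]
tool xyz yaw [[0.978, -0.207, 0.005], [-0.207, -0.978, -0.003], [0.006, 0.002, -1.0]] shift mm [-2.7 -0.8  4.1] turn [ 0.002 -0.006 -0.003]
side spacer 136 [array([-44., -41.,  21.,  39.,  41.]), array([-14., -10.,  13.,  19.,  21.]), array([-12.,  -7.,   8.,  18.,  20.])]
  barrel 39 [-10.1  19.9] [-7.2 17.4]
  barrel 49 [-10.9  19.8] [-11.8  18.2]
pin 44 [[74.0, 7.0, 0.0], [75.0, 2.0, 2.0], [76.0, 3.0, -1.0], [76.0, -3.0, -0.0]]
   60 [76.6  3.2 -0.7] [[73.9, -2.0, -3.4], [79.6, 6.6, 1.7]]
   80 [90.9  3.4  0.4] [[81.5, -0.7, -3.5], [99.5, 8.0, 3.7]]
   100 [110.4   1.8  -0.2] [[101.6, -3.7, -3.8], [118.6, 5.1, 3.3]]
top spacer 23 [array([15., 16., 21., 25., 26.]), array([-16., -13.,  -5.,   2.,   3.]), array([ 6.,  9., 15., 20., 21.])]
  barrel 16 [-12.9   2.6] [10.5 20.2]Traceback (most recent call last):
  File "<stdin>", line 12, in <module>
    return _quantile_unchecked(
        a, q, axis, out, overwrite_input, method, keepdims, weights)
    return _ureduce(a,
                    func=_quantile_ureduce_func,
    ...<5 lines>...
                    overwrite_input=overwrite_input,
                    method=method)
    r = func(a, **kwargs)
    result = _quantile(arr,
                       quantiles=q,
    ...<2 lines>...
                       out=out,
                       weights=wgt)
    slices_having_nans = np.isnan(arr[-1, ...])
                                  ~~~^^^^^^^^^
IndexError: index -1 is out of bounds for axis 0 with size 0
```

Call:
jog_arm([
  [0,0,4,0,-0.006,0],
  [-8,0,0,0,0,0],
  [-8,0,0,0,0,0],
  [-8,0,0,0,0,0],
  [0,0,0,0,0,0],
  [0,0,0,0,0,0],
])

```text
time_s: 10.48
tool_pos: [0.5913, -0.2584, 0.0915]
ee_rot: [[0.978, -0.208, -0.003], [-0.208, -0.978, -0.0], [-0.003, 0.001, -1.0]]
force: [0.7, 0.1, -1.0]
grip_width: 0.0348
finger_force: 60.0
```

```bash
cat > look2.py <<'E'
from h import *
import sys
delta([.614,-.2628,.093],down(-11.8))
s=env.sense();T=np.array(s["ee_rot"]);c=np.array(s["tool_pos"])-.017*T[:,2]
X=-T[:,0];Y=-T[:,1];Z=-T[:,2];o=[]
for n in("side","top"):
    im,d=viewer.get_image(n);P=cloud(n,d);K=viewer.camera_model(n)
    r=P-c;x=r@X*1000;y=r@Y*1000;z=r@Z*1000
    i=im.astype(int);blue=(i[...,0]>i[...,2]+40)&(i[...,0]>60)
    m=blue&(x>18)&(x<60)&(abs(y)<30)&(abs(z)<30);f=np.stack([x,y,z],-1)
    pin=(z>-12)&(z<12)&(x>30)&(x<110)&(abs(y)<15)&~blue&(im.max(-1)>70)
    for l,k in(("barrel",m),("pin",pin)):
        if k.sum()>3:print(n,l,k.sum(),f[k].mean(0).round(1),np.percentile(f[k],[3,97],0).round(1).tolist())
    p=np.array(K["R"])@(c+X*.03)+np.array(K["t"]).ravel();u,v=(np.array(K["K"])@p/p[2])[:2].round().astype(int)
    o.append(cv2.resize(im[v-35:v+35,u-50:u+50],(400,280),interpolation=2))
cv2.imwrite(sys.argv[1],np.hstack(o))
E
python3 look2.py pics/f.png
```

```text
t 10.4833 tcp [ 0.5913 -0.2584  0.0915] q [-0.53  0.22  1.67 -0.    1.25  1.25] w 0.0348 ff 59.9798070313409 F [ 0.7  0.1 -1. ]
tool xyz yaw [[0.978, -0.208, -0.003], [-0.208, -0.978, -0.0], [-0.003, 0.001, -1.0]] shift mm [23.1 -0.4 -1.6] turn [ 0.001  0.003 -0.004]
side barrel 74 [30.9  7.5  7.1] [[19.3, -10.6, -10.9], [40.6, 19.1, 18.6]]
side pin 64 [74.9  1.6  2.7] [[38.6, -9.4, -10.0], [104.3, 9.5, 8.0]]
top barrel 31 [25.2 -5.5 14.9] [[19.1, -14.6, 7.2], [30.8, 2.5, 19.3]]
```

View pics/f.png

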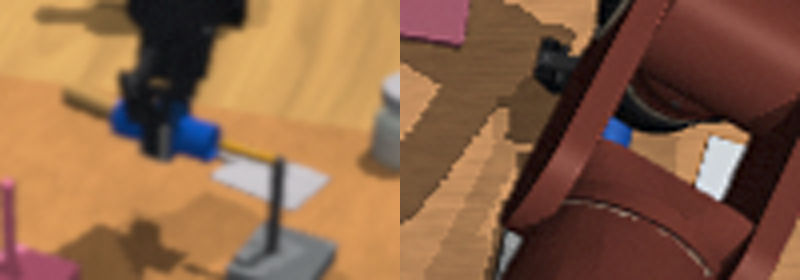

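The pin is lined up with the hole, with the mouth just short of the tip. Next I push on.

Call:
jog_arm([
  [-5,0,-1,0,0,0],
  [-5,0,0,0,0,0],
  [-5,0,0,0,0,0],
  [-5,0,0,0,0,0],
  [-3,0,0,0,0,0],
  [0,0,0,0,0,0],
  [0,0,0,0,0,0],
])

```text
time_s: 11.17
tool_pos: [0.5693, -0.2538, 0.0925]
ee_rot: [[0.978, -0.208, -0.003], [-0.208, -0.978, -0.0], [-0.003, 0.001, -1.0]]
force: [-0.0, 0.2, 0.3]
grip_width: 0.0354
finger_force: 60.0
```

Call:
jog_arm([
  [-1.5,0,0,0,0,0],
  [-1.5,0,0,0,0,0],
  [0,0,0,0,0,0],
  [0,0,0,0,0,0],
])

```text
time_s: 11.5
tool_pos: [0.5665, -0.2532, 0.0925]
ee_rot: [[0.978, -0.208, -0.003], [-0.208, -0.978, -0.0], [-0.003, 0.001, -1.0]]
force: [0.5, 0.5, -1.0]
grip_width: 0.035
finger_force: 60.0
```

Call:
jog_arm([
  [-1.5,0,0,0,0,0],
  [-1,0,0,0,0,0],
  [0,0,0,0,0,0],
  [0,0,0,0,0,0],
])

```text
time_s: 11.83
tool_pos: [0.564, -0.2526, 0.0924]
ee_rot: [[0.978, -0.208, -0.003], [-0.208, -0.978, -0.0], [-0.003, 0.001, -1.0]]
force: [-0.6, -0.7, -1.6]
grip_width: 0.0354
finger_force: 60.0
```

Call:
jog_arm([
  [-1.5,0,0,0,0,0],
  [0,0,0,0,0,0],
  [0,0,0,0,0,0],
])

```text
time_s: 12.08
tool_pos: [0.5625, -0.2523, 0.0925]
ee_rot: [[0.978, -0.208, -0.003], [-0.208, -0.978, -0.0], [-0.003, 0.001, -1.0]]
force: [0.0, -0.4, -1.3]
grip_width: 0.0355
finger_force: 60.0
```

Call:
jog_arm([
  [-1.5,0,0,0,0,0],
  [0,0,0,0,0,0],
  [0,0,0,0,0,0],
])

```text
time_s: 12.33
tool_pos: [0.5611, -0.252, 0.0925]
ee_rot: [[0.978, -0.208, -0.003], [-0.208, -0.978, -0.0], [-0.003, 0.001, -1.0]]
force: [0.8, -0.7, -1.6]
grip_width: 0.0351
finger_force: 60.0
```

Call:
jog_arm([
  [-1.5,0,0,0,0,0],
  [0,0,0,0,0,0],
  [0,0,0,0,0,0],
])

```text
time_s: 12.58
tool_pos: [0.5604, -0.2519, 0.0927]
ee_rot: [[0.978, -0.208, -0.001], [-0.208, -0.978, -0.001], [-0.001, 0.001, -1.0]]
force: [4.0, -0.6, -2.6]
grip_width: 0.0355
finger_force: 59.9
```

Call:
jog_arm([
  [-1,0,0,0,0,0],
  [0,0,0,0,0,0],
  [0,0,0,0,0,0],
])

```text
time_s: 12.83
tool_pos: [0.5603, -0.2519, 0.0929]
ee_rot: [[0.978, -0.208, 0.001], [-0.208, -0.978, -0.002], [0.002, 0.001, -1.0]]
force: [6.8, -1.8, -4.8]
grip_width: 0.0353
finger_force: 60.1
```

```bash
python3 look2.py pics/g.png
```

```text
t 12.8333 tcp [ 0.5603 -0.2519  0.0929] q [-0.54  0.15  1.75 -0.    1.24  1.24] w 0.0353 ff 60.10705500841141 F [ 6.8 -1.8 -4.8]
tool xyz yaw [[0.978, -0.208, 0.001], [-0.208, -0.978, -0.002], [0.002, 0.001, -1.0]] shift mm [54.8 -0.5 -0.1] turn [ 0.001 -0.002 -0.003]
side barrel 71 [30.3  9.   8. ] [[18.6, -6.4, -10.9], [39.8, 18.6, 18.2]]
side pin 46 [54.3  1.1  1. ] [[35.6, -13.7, -11.2], [72.3, 11.6, 8.0]]
top barrel 49 [33.1 -5.4 14.4] [[23.2, -15.4, 2.7], [41.2, 3.6, 19.7]]
```

View pics/g.png

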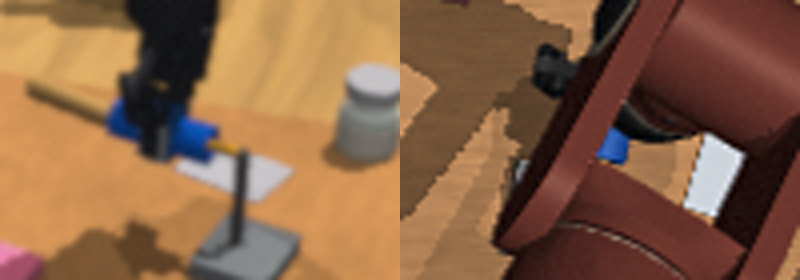

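The pin has bottomed: 7 N of resistance, and the stem sits about 55 mm behind the estimated tip. Next I draw off, then lift.

Call:
jog_arm([
  [4,0,0,0,0,0],
  [8,0,0,0,0,0],
  [10,0,0,0,0,0],
  [12,0,0,0,0,0],
  [12,0,0,0,0,0],
  [12,0,0,0,0,0],
  [12,0,0,0,0,0],
  [8,0,0,0,0,0],
  [0,0,0,0,0,0],
])

```text
time_s: 13.68
tool_pos: [0.6364, -0.2681, 0.0922]
ee_rot: [[0.978, -0.207, -0.003], [-0.207, -0.978, -0.001], [-0.003, 0.001, -1.0]]
force: [0.1, 0.2, -0.2]
grip_width: 0.0352
finger_force: 60.3
```

Call:
jog_arm([
  [0,0,-20,0,0,0],
  [0,0,-30,0,0,0],
  [0,0,-30,0,0,0],
  [0,0,-30,0,0,0],
  [0,0,-30,0,0,0],
  [0,0,-30,0,0,0],
  [0,0,-20,0,0,0],
  [0,0,-10,0,0,0],
])

```text
time_s: 14.35
tool_pos: [0.6364, -0.2682, 0.297]
ee_rot: [[0.978, -0.208, 0.002], [-0.208, -0.978, -0.003], [0.002, 0.003, -1.0]]
force: [1.0, 0.2, -1.0]
grip_width: 0.0354
finger_force: 60.4
```

Call:
jog_arm([
  [0,0,0,0,0,-0.12],
  [0,0,0,0,0,-0.12],
  [0,0,0,0,0,-0.12],
  [0,0,0,0,0,-0.12],
  [0,0,0,0,0,-0.12],
  [0,0,0,0,0,-0.12],
  [0,0,0,0,0,-0.12],
  [0,0,0,0,0,-0.12],
  [0,0,0,0,0,-0.12],
  [0,0,0,0,0,-0.12],
])

```text
time_s: 15.18
tool_pos: [0.6349, -0.2673, 0.2905]
ee_rot: [[0.543, 0.84, -0.006], [0.84, -0.543, 0.001], [-0.002, -0.005, -1.0]]
force: [-1.2, -0.4, -1.4]
grip_width: 0.0353
finger_force: 60.4
```

Call:
jog_arm([
  [0,0,0,0,0,-0.12],
  [0,0,0,0,0,-0.12],
  [0,0,0,0,0,-0.12],
  [0,0,0,0,0,-0.12],
  [0,0,0,0,0,-0.12],
  [0,0,0,0,0,-0.12],
  [0,0,0,0,0,-0.12],
  [0,0,0,0,0,-0.12],
  [0,0,0,0,0,-0.12],
  [0,0,0,0,0,-0.12],
])

```text
time_s: 16.02
tool_pos: [0.6349, -0.2674, 0.2905]
ee_rot: [[-0.586, 0.81, -0.006], [0.81, 0.586, 0.001], [0.004, -0.004, -1.0]]
force: [0.5, 0.7, -1.4]
grip_width: 0.0353
finger_force: 60.4
```

Call:
jog_arm([
  [0,0,0,0,0,-0.12],
  [0,0,0,0,0,-0.12],
  [0,0,0,0,0,-0.12],
  [0,0,0,0,0,-0.12],
  [0,0,0,0,0,0],
])

```text
time_s: 16.43
tool_pos: [0.635, -0.2674, 0.2906]
ee_rot: [[-0.892, 0.452, -0.006], [0.452, 0.892, 0.001], [0.005, -0.002, -1.0]]
force: [-0.2, 0.1, -1.5]
grip_width: 0.0353
finger_force: 60.4
```

```bash
python3 -c "
from h import *
delta([.6,-.27,.35])"
```

```text
t 16.4333 tcp [ 0.635  -0.2674  0.2906] q [-0.51  0.18  1.38 -0.    1.59 -1.61] w 0.0353 ff 60.388809093274176 F [-0.2  0.1 -1.5]
tool xyz yaw [[-0.892, 0.452, -0.006], [0.452, 0.892, 0.001], [0.005, -0.002, -1.0]] shift mm [ 30.3 -18.2 -59.2] turn None
```

Call:
jog_arm([
  [-10,0,-25,0,0,0],
  [-15,0,-35,0,0,0],
  [-15,0,-35,0,0,0],
  [-15,0,-35,0,0,0],
  [-15,0,-35,0,0,0],
  [-15,0,-35,0,0,0],
  [-15,0,-35,0,0,0],
  [-15,0,-35,0,0,0],
  [-15,0,-35,0,0,0],
  [-10,0,-25,0,0,0],
])

```text
time_s: 17.27
tool_pos: [0.7513, -0.3265, 0.6013]
ee_rot: [[-0.89, 0.457, 0.001], [0.457, 0.89, -0.002], [-0.002, -0.001, -1.0]]
force: [22.1, -5.6, 77.7]
grip_width: 0.0353
finger_force: 61.0
```

Call:
jog_arm([
  [0,0,0,0,-0.12,0],
  [0,0,0,0,-0.12,0],
  [0,0,0,0,-0.12,0],
  [0,0,0,0,-0.12,0],
  [0,0,0,0,-0.12,0],
  [0,0,0,0,-0.12,0],
  [0,0,0,0,-0.12,0],
  [0,0,0,0,-0.12,0],
])

```text
time_s: 17.93
tool_pos: [0.7524, -0.3272, 0.6035]
ee_rot: [[-0.554, 0.455, 0.697], [0.284, 0.89, -0.356], [-0.782, 0.001, -0.623]]
force: [-0.0, 0.2, -0.6]
grip_width: 0.0354
finger_force: 60.7
```

```bash
python3 -c "
from h import *
delta([.6,-.27,.35])"
```

```text
t 17.9333 tcp [ 0.7524 -0.3272  0.6035] q [-0.51 -0.02  1.25  0.04  1.01 -1.61] w 0.0354 ff 60.72155969683081 F [-0.   0.2 -0.6]
tool xyz yaw [[-0.554, 0.455, 0.697], [0.284, 0.89, -0.356], [-0.782, 0.001, -0.623]] shift mm [299.1 -18.8  31.3] turn None
```

That 78 N was the jolt of stopping abruptly, so I'll ease off for the rest of the turn.

Call:
jog_arm([
  [0,0,0,0,-0.06,0],
  [0,0,0,0,-0.08,0],
  [0,0,0,0,-0.08,0],
  [0,0,0,0,-0.08,0],
  [0,0,0,0,-0.08,0],
  [0,0,0,0,-0.08,0],
  [0,0,0,0,-0.08,0],
  [0,0,0,0,-0.06,0],
  [0,0,0,0,-0.03,0],
  [0,0,0,0,0,0],
])

```text
time_s: 18.77
tool_pos: [0.7535, -0.3276, 0.5969]
ee_rot: [[-0.049, 0.453, 0.89], [0.027, 0.891, -0.452], [-0.998, 0.002, -0.055]]
force: [-0.7, 0.3, -1.8]
grip_width: 0.0352
finger_force: 60.8
```

```bash
python3 -c "
from h import *
delta([.6,-.27,.35])
for n in('side','top'):
    im,d=viewer.get_image(n);cv2.imwrite('pics/h_%s.png'%n,im)
a=np.hstack([cv2.resize(cv2.imread('pics/h_%s.png'%n),(400,300)) for n in('side','top')]);cv2.imwrite('pics/h.png',a)"
```

```text
t 18.7667 tcp [ 0.7535 -0.3276  0.5969] q [-0.52 -0.18  1.67  0.32  0.15 -1.89] w 0.0352 ff 60.7795260194689 F [-0.7  0.3 -1.8]
tool xyz yaw [[-0.049, 0.453, 0.89], [0.027, 0.891, -0.452], [-0.998, 0.002, -0.055]] shift mm [ 255.5  -18.7 -149. ] turn None
```

View pics/h.png

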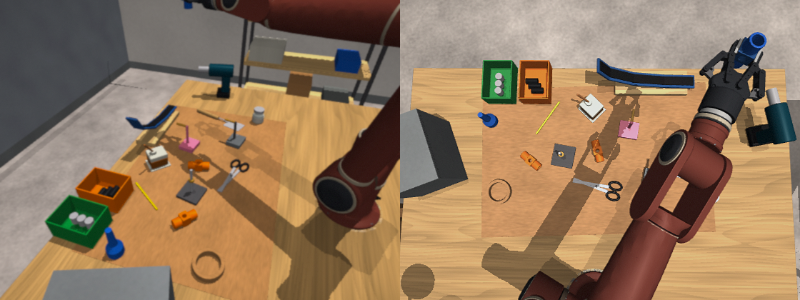

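The tool is now level. The top view shows the spacer at (755,42) with its dark hole facing up, and the other objects undisturbed. I'll let it settle, then hand in.

Call:
jog_arm([
  [0,0,0,0,0,0],
  [0,0,0,0,0,0],
  [0,0,0,0,0,0],
  [0,0,0,0,0,0],
  [0,0,0,0,0,0],
  [0,0,0,0,0,0],
])

```text
time_s: 19.37
tool_pos: [0.7534, -0.3276, 0.6033]
ee_rot: [[-0.043, 0.453, 0.89], [0.02, 0.891, -0.453], [-0.999, -0.002, -0.048]]
force: [-1.0, -0.4, -1.0]
grip_width: 0.0354
finger_force: 60.8
```

Run:
```python
from h import *
delta([.6,-.27,.35]);s=env.sense();T=np.array(s["ee_rot"]);c=np.array(s["tool_pos"])-.017*T[:,2]
im,d=viewer.get_image("top");P=cloud("top",d);r=P-c
m=np.hypot(r[...,0],r[...,1])<.022
q=r[m&(abs(r[...,2])<.08)]*1000;R=np.hypot(q[:,0],q[:,1]);print("inner z",np.percentile(q[R<9][:,2],[5,50,95]).round(1),"max z",np.percentile(q[:,2],98).round(1),abs(s["joint_velocities"]).max())
if np.percentile(q[:,2],98)-np.percentile(q[R<9][:,2],20)>12: print(env.finish_job())
```

```text
t 19.3667 tcp [ 0.7534 -0.3276  0.6033] q [-0.52 -0.18  1.66  0.32  0.15 -1.89] w 0.0354 ff 60.7745470572263 F [-1.  -0.4 -1. ]
tool xyz yaw [[-0.043, 0.453, 0.89], [0.02, 0.891, -0.453], [-0.999, -0.002, -0.048]] shift mm [ 260.9  -17.8 -150.6] turn None
inner z [-10.6  -9.8  -8.2] max z 44.2 0.002283500007959834
the job is handed in; nothing more can be done
None
```

I handed the job in at about 19 s: the spacer went onto the gauge pin until it bottomed (about 7 N of push-back) and is now held still about 0.6 m up, deep hole facing up. One oddity: a last depth check read the hole bottom about 54 mm below the mouth instead of 27 mm, which I didn't resolve, and no verdict came back.

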